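# Fit the pressure plate over the guide pillar of a module test fixture

## Task

The module is already lying in the test fixture, so close the fixture: take the loose pressure plate by its grip bar, thread its brass bush over the tall guide pillar and slide it down, kept square so that it does not bind, until its slot goes over the short dowel. Then press it gently home until both spring catches have snapped over its edges, and let go. Find the fits by feel and never force or bang anything on the fixture; leave the module in its nest and the driver, the attenuator and the cleaner where they are.

Things in the scene. Friction and masses are not known exactly. Their poses are not given: they have to be found in the camera images.
- plate: the loose pressure plate: bare metal, 206 (x) x 80 (y) x 10 mm, about 0.35 kg, lying flat on the worktop, its underside flat. Origin: centre of its underside; x runs along its length from the bush end to the slot end, z up. It carries a brass bush, a black grip bar and, centred at x = +85 mm, a through slot 20 mm along x by 9 mm along y, all on its long centre line
- bush (a point): centre of the bush's bore at the plate's underside (plate x = -85 mm); axes as the plate's. Brass bush 25 mm outside, standing 20 mm above the plate's top; the round bore, 13 mm, goes through bush and plate, 30 mm long in all. When fitted, the pillar comes up through it, so keep hands off the bush
- grip_bar (a point): point to grip, on the black bar that stands across the plate (plate x = +10 mm): 36 mm above the plate's top, 46 mm above its underside, 12 mm below the bar's top. The bar is 18 mm thick along x, 60 mm long along y, 48 mm high; squeeze it along x. Axes as the plate's
- fixture: the module test fixture, fixed: dark base plate 236 (x) x 120 (y) mm, top 16 mm above the worktop. Origin: centre of its underside; x runs from pillar to dowel, z up. At x = -85 and +85 mm stand round feet, 32 and 26 mm thick, tops 45 mm above the worktop; out of them rise guide pillar and dowel. The plate is home when it lies on both feet.
- pillar_top (a point): centre of the flat top of the steel guide pillar (fixture x = -85 mm, y = 0), 12 mm thick, 85 mm above its foot, 130 mm above the worktop; axes as the fixture's
- module_top (a point): middle of the top of the spring-borne nest's module place (fixture x = +10 mm), 4 mm above the two feet; the nest gives way downward on springs, with about 4 N at first and 8 N when the plate is home, so an uncaught plate rises again
- catch_left (a joint): spring catch at the fixture's +y side, beside the nest, rad: 0 = shut, grows as the plate's edge pushes it outward (0.1 to 0.25 in passing). Its nose has a sloped top, up to about 26 mm above the feet; its flat underside is 11.5 mm above them, 1.5 mm over the top of a plate that is home. Pushing past both catches and the springs takes 5 to 15 N in all
- catch_right (a joint): the same spring catch at the fixture's -y side, same values
- driver: bystander: screwdriver with red handle, 145 mm long, lying on the worktop; origin at the middle of its underside
- attenuator: bystander: black block with a white dial, 24 x 68 x 29 mm; origin at the centre of its underside
- cleaner: bystander: white cleaning cassette, 64 x 118 x 37 mm; origin at the centre of its underside
- module: the pluggable module lying in the black nest between pillar and dowel: silvery metal, 69 (x) x 14 (y) x 11 mm; origin at the centre of its underside, axes about as the fixture's. It stays there and is clamped by the plate
- dowel_foot (a point): centre of the top of the dowel's foot (fixture x = +85 mm, y = 0), 45 mm above the worktop. The steel dowel, 8 mm thick, flat top 32 mm above the foot, is an eccentric pin: it stands 4.5 mm off this centre, in whatever direction it was last set and locked, so the plate's exact heading (up to 1.6 degrees either way of the fixture's) has to be found by feel

How it is judged:
By the outcome, as a careful person would: the job done as asked, in the order asked, and still so for the second after the job is handed in, with the robot touching nothing.
It also fails if it takes over 72 s, if anything falls off the work surface, if the arm or the gripper's body presses on something with over 40 N, if the wrist force passes 120 N, or if a joint passes its speed limit or range.

## Robot

A 6-joint arm with a two-finger parallel gripper is mounted at the origin on a cart in front of the work surface, level with it; the furniture and walls round the work are solid. World frame = base frame: x ahead of the robot, y to its left, z up, the work surface at z = 0. Lengths are in m, angles in rad, forces in N, time in s.
With the tool pointing down it reaches from about 0.325 to 0.775 m from the base axis. Payload 9.3 kg.
Tool frame: the origin (TCP) lies midway between the tips of the shut fingers; the grasp point (between the pads) lies env.grip_depth behind it (env.grip_depth is the distance from the TCP to the grasp point, in m); x points along the fingers, y is the direction in which the jaws open and shut, and the axes are right-handed (so a half turn about x gives the same grasp; the last joint's range is limited). The gripper opens to 85 mm and grips with 20 to 120 N. Pads are 22 mm wide; open, the fingers measure 114 mm over their backs; the gripper's body (76 mm by 85 mm) begins 54 mm behind the grasp point. The pads swing forward as they close: fully open they stand 13 mm farther back than shut.
Start: joints at [-1.463, 0.259, 0.021, 1.334, 0, 1.418], TCP at [0.142, -0.531, 0.208] pointing down, gripper open.
Joint ranges: [-3.04, 3.04], [-0.91, 1.82], [-1.04, 1.36], [-1.92, 1.95], [-1.52, 1.45], [-3.14, 3.14]. Speed limits (rad/s): [2.22, 2.22, 2.79, 3.14, 3.14, 3.14].

## Interface

Orientations are given as [roll, pitch, yaw] about the fixed x, y, z axes, in that order (R = Rz(yaw) Ry(pitch) Rx(roll)).
In Python, from bench import env gives the robot as it stands.
- The arm moves only by the tool arm_command, never from a script. Its argument "increments" is text: rows parted by semicolons, each of 7 numbers parted by spaces: the gripper's target within -1 to 1 (shut at 1, half-way at 0, fully open at -1), then the shift along the tool's x, y, z in m, then the turn, a rotation vector about the tool's x, y, z in degrees. A call has exactly 5 rows; each row is the pose to reach, as a shift and turn from the pose measured when the call began, along the tool's axes at that moment; what a row does not reach only later rows make up. A row lasts 1/10 s, in which the tool goes at most 50 mm and 8.59 degrees, less where a joint would pass 70% of its speed; a pose out of reach is approached as far as the arm can. A call with a gripper value outside its range is refused whole. The fingers move at their own pace and stop on an object; the grip force is fixed at half the most. Time passes only in rows, so rows that repeat a pose let the fingers close, or fill a call up. It gives the time, the measured TCP pose, the force and the opening at its end, in the units of the state.
- env.get_state(): the state, without advancing time (a new reading comes with each control period).
- env.snapshot(name): name is "scene" or "top" or "wrist"; returns a dict with "img" (420x560x3 uint8, red, green, blue), "fov_y" (degrees; the focal length in pixels is half the picture's height over the tangent of half this angle, whatever the lens; pixels are square), "cx", "cy" (the principal point, pixels), "world_from_camera" (4x4, takes a point from camera to world coordinates). Camera axes: x right, y down, z forward; pixel columns grow to the right and rows downward; lengths in m; the calibration is good to about 2 mm. A picture is of the moment at which its call begins. There is no depth.
- env.hand_in(): hands the job in, once; it reports no verdict.
The state is a dict: "t": time; "joint_pos": joint angles; "joint_vel": joint speeds; "tau": joint torques, N m; "eef_pos": TCP position; "orientation": TCP orientation; "ft_force": force on the tool from outside, world axes, zero at the start; "ft_torque": the same for the moment, N m; "grip_width": opening from 0.0 (shut) to 1.0 (fully open).
Only numpy, scipy, OpenCV 4.12 (cv2) and the standard library are available. Lean on these libraries where they do the work, as an engineer would, in place of code of your own. Each camera call takes 0.05 s, during which the arm holds its last target. There are 200 camera calls.

## Working session

There is one attempt and no reset: what is moved stays moved. The work goes in short steps, Python scripts to look and compute and a tool call to move; the robot and the scene stay as the last step left them, time stands still between calls to the robot, and variables do not carry over. Pictures are saved under pics/ and viewed, about 8 in all and at most 12, crops included, and the job is handed in when it is done.

Besides the shell and the picture viewer there is one more tool, called after "Emit:" by a JSON object that holds its "fn" and its "kwargs". arm_command: Moves the arm, as the interface text tells. Its arguments: {"type":"object","properties":{"increments":{"type":"string"}},"required":["increments"]}

```bash
mkdir -p pics
cat > h.py <<'E'
import numpy as np, cv2
from bench import env
def snap(n,f):
    s=env.snapshot(n); cv2.imwrite('pics/'+f,cv2.cvtColor(s['img'],cv2.COLOR_RGB2BGR))
    np.savez('pics/'+f[:-4]+'.npz',**{k:s[k] for k in s})
    return s
def load(f): return np.load('pics/'+f+'.npz')
def ray(s,u,v,z):
    f=s['img'].shape[0]/2/np.tan(np.radians(s['fov_y'])/2)
    T=s['world_from_camera']; d=T[:3,:3]@np.array([(u-s['cx'])/f,(v-s['cy'])/f,1]); o=T[:3,3]
    return (o+d*(z-o[2])/d[2]).round(4)
def proj(s,p):
    f=s['img'].shape[0]/2/np.tan(np.radians(s['fov_y'])/2)
    T=s['world_from_camera']; q=T[:3,:3].T@(np.array(p)-T[:3,3]); return (f*q[:2]/q[2]+[s['cx'],s['cy']]).round(1)
E
python3 - <<'E'
from h import *
print(env.grip_depth); print(env.get_state())
a=snap('top','top.png'); b=snap('scene','scene.png')
print(a['world_from_camera'],b['world_from_camera'],a['fov_y'])
E
```

```text
0.0187
{'t': 0.0, 'joint_pos': array([-1.46262266e+00,  2.59199886e-01,  2.07337099e-02,  1.33368888e+00,
        1.61936555e-05,  1.41819484e+00]), 'joint_vel': array([ 0.00075474, -0.00085903, -0.00066362, -0.00049617,  0.00057802,
       -0.00214032]), 'tau': array([-3.71515252e-04, -5.55638230e+01,  3.44528782e+01,  1.36737898e-02,
       -1.08515626e-04,  9.08599532e-06]), 'eef_pos': array([ 0.14177121, -0.53108465,  0.20755097]), 'orientation': array([-1.73531551,  1.56943751,  1.66705228]), 'ft_force': array([ 0.04100619,  0.08236301, -0.56130214]), 'ft_torque': array([-0.00436198, -0.04851327,  0.02229747]), 'grip_width': 1.0024576695461866}
[[-0.01832447 -0.99346857  0.11262511  0.29352504]
 [-0.99969077  0.02009916  0.01464229 -0.01360626]
 [-0.01681033 -0.11232197 -0.99352966  1.48759952]
 [ 0.          0.          0.          1.        ]] [[-0.85993887 -0.3444335   0.37665728 -0.0438938 ]
 [-0.51012482  0.60410622 -0.61223227  0.80092436]
 [-0.0166677  -0.71862455 -0.6951985   1.023769  ]
 [ 0.          0.          0.          1.        ]] 44.47762633477082
```

View pics/top.png

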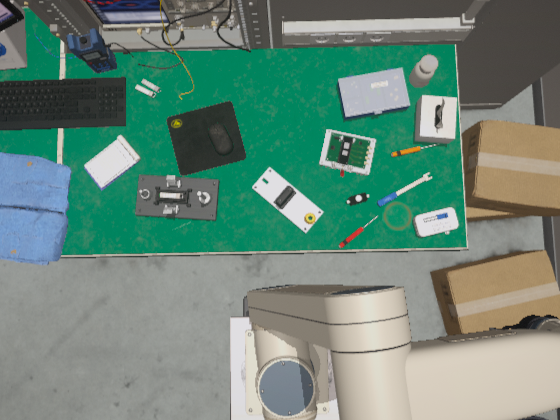

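View pics/scene.png

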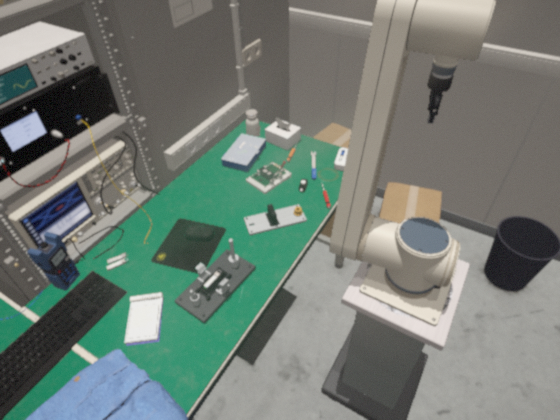

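Run:
```python
from h import *
s=load('top'); i=cv2.cvtColor(s['img'],cv2.COLOR_RGB2BGR)
c=i[160:250,125:335]; cv2.imwrite('pics/c1.png',cv2.resize(c[:,:],None,fx=3.8,fy=3.8,interpolation=cv2.INTER_CUBIC))
```

```text
(no output)
```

View pics/c1.png

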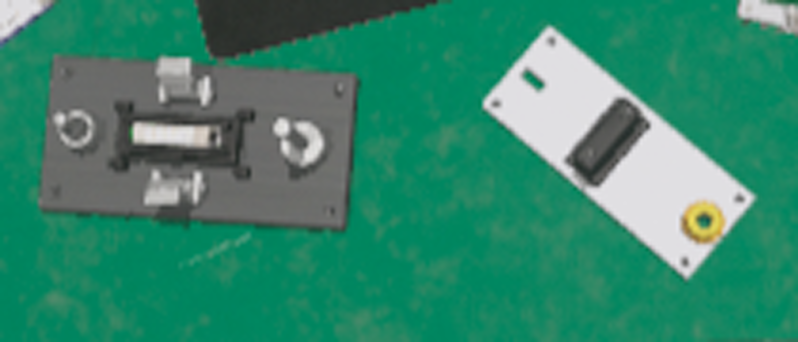

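Run:
```python
from h import *
s=load('top'); g=lambda u,v,z: ray(s,125+u/3.8-.37,160+v/3.8-.37,z)
def rect(c,z):
    P=np.array([g(u,v,z)[:2] for u,v in c]); print(P.tolist(),np.linalg.norm(P-np.roll(P,-1,0),axis=1)); return P
P=rect([(549,27),(755,199),(688,278),(484,104)],.01); m=P.mean(0); d=(P[0]+P[3]-P[1]-P[2])/2; a=np.arctan2(d[1],d[0]); print('plate',m,np.degrees(a))
R=lambda a:np.array([[np.cos(a),-np.sin(a)],[np.sin(a),np.cos(a)]])
print('bush pred',m+R(a)@[-.085,0],'seen',g(704,221,.03),'slot pred',m+R(a)@[.085,0],'seen',g(534,80,.01),'bar pred',m+R(a)@[.01,0],'seen top',g(613,136,.058))
F=rect([(53,56),(357,75),(346,228),(41,210)],.016); m=F.mean(0); d=(F[0]+F[3]-F[1]-F[2])/2; b=np.arctan2(d[1],d[0]); print('fix',m,np.degrees(b))
print('pillar pred',m+R(b)@[-.085,0],'seen top',g(283,128,.13),'foot',g(303,145,.045),'dowelfoot pred',m+R(b)@[.085,0],'seen',g(76,130,.045),'dowel top',g(60,119,.077))
from scipy.spatial.transform import Rotation as Ro
st=env.get_state(); print(Ro.from_euler('xyz',st['orientation']).as_matrix().round(4), st['t'])
```

```text
[[0.58, 0.0396], [0.4439, -0.1149], [0.3848, -0.0626], [0.5212, 0.0904]] [0.20589672 0.07891831 0.20497307 0.07770508]
plate [ 0.482475 -0.011875] 48.453316250531095
bush pred [ 0.42610044 -0.07549032] seen [ 0.4261 -0.0749  0.03  ] slot pred [0.53884956 0.05174032] seen [0.539  0.0518 0.01  ] bar pred [ 0.4891073  -0.00439084] seen top [ 0.4879 -0.0081  0.058 ]
[[0.5645, 0.4208], [0.5448, 0.1869], [0.4274, 0.1958], [0.4458, 0.4285]] [0.23472814 0.11773687 0.23342633 0.11894949]
fix [0.495625 0.308   ] 85.33189692319547
pillar pred [0.48870739 0.22328196] seen top [0.4886 0.2238 0.13  ] foot [0.4877 0.2237 0.045 ] dowelfoot pred [0.50254261 0.39271804] seen [0.5025 0.3942 0.045 ] dowel top [0.5063 0.397  0.077 ]
[[-1.000e-04  2.578e-01 -9.662e-01]
 [ 1.200e-03 -9.662e-01 -2.578e-01]
 [-1.000e+00 -1.200e-03 -2.000e-04]] 0.1
```

Emit:
{"fn": "arm_command", "kwargs": {"increments": "-1 0 -0.028 -0.0314 -8.2 0 0; -1 0 -0.056 -0.0628 -16.4 0 0; -1 0 -0.084 -0.0942 -24.6 0 0; -1 0 -0.112 -0.1256 -32.8 0 0; -1 0 -0.14 -0.157 -41 0 0"}}

```text
t: 0.6
eef_pos: [0.2578, -0.3538, 0.2076]
orientation: [-2.409, 1.569, 1.714]
ft_force: [1.0, -0.2, 0.0]
grip_width: 1.002
```

Emit:
{"fn": "arm_command", "kwargs": {"increments": "-1 0 0 -0.042 -8.2 0 0; -1 0 -0.001 -0.084 -16.4 0 0; -1 0 -0.001 -0.126 -24.6 0 0; -1 0 -0.002 -0.168 -32.8 0 0; -1 0 -0.002 -0.21 -41 0 0"}}

```text
t: 1.1
eef_pos: [0.3733, -0.1763, 0.2078]
orientation: [-3.121, 1.569, 1.723]
ft_force: [-0.0, -0.6, -0.5]
grip_width: 1.002
```

```bash
cat >> h.py <<'E'
from scipy.spatial.transform import Rotation as Ro
def plan(p,yaw,tilt=None):
    """shift (tool axes) and rotvec (deg) to bring TCP to p, tool pointing down with tool y at yaw (deg)"""
    st=env.get_state(); R=Ro.from_euler('xyz',st['orientation']).as_matrix(); a=np.radians(yaw)
    T=np.array([[0,np.cos(a),np.sin(a)],[0,np.sin(a),-np.cos(a)],[-1,0,0]])
    print('t',round(st['t'],2),'pos',st['eef_pos'].round(4),'yaw',np.degrees(np.arctan2(R[1,1],R[0,1])).round(2),'tiltxy',R[:2,0].round(4),'F',st['ft_force'].round(1),'M',st['ft_torque'].round(2),'w',round(st['grip_width'],3))
    print('shift',(R.T@(np.array(p)-st['eef_pos'])).round(4),'turn',np.degrees(Ro.from_matrix(R.T@T).as_rotvec()).round(2))
E
python3 -c "
from h import *
plan([.489,-.0045,.15],48.45)"
```

```text
t 1.1 pos [ 0.3733 -0.1763  0.2078] yaw 7.58 tiltxy [-0.0003  0.0016] F [-0.  -0.6 -0.5] M [-0.06 -0.02 -0.  ] w 1.002
shift [ 0.058   0.1374 -0.155 ] turn [-4.087e+01 -9.000e-02 -3.000e-02]
```

Tracking is excellent. Go above the bar, and take a wrist look.

Emit:
{"fn": "arm_command", "kwargs": {"increments": "-1 0.012 0.0275 -0.031 -8.2 0 0; -1 0.023 0.055 -0.062 -16.4 0 0; -1 0.035 0.0824 -0.093 -24.6 0 0; -1 0.047 0.11 -0.124 -32.8 -0.1 0; -1 0.058 0.1374 -0.155 -40.9 -0.1 0"}}

```text
t: 1.6
eef_pos: [0.4896, -0.0027, 0.1494]
orientation: [0.886, 1.57, 0.168]
ft_force: [0.8, -1.4, -0.4]
grip_width: 1.002
```

```bash
python3 -c "
from h import *
plan([.489,-.0045,.0273],48.45)
s=snap('wrist','w1.png');print(s['world_from_camera'],s['fov_y'])
a=np.radians(48.45);m=np.array([.4825,-.0119]);u=np.array([np.cos(a),np.sin(a)]);n=np.array([-u[1],u[0]])
for q,z in [((.01,0),.058),((.01,.03),.058),((.01,-.03),.058),((.103,.04),.01),((.103,-.04),.01),((-.085,0),.03)]: print(q,proj(s,[*(m+q[0]*u+q[1]*n),z]))
"
```

```text
t 1.6 pos [ 0.4896 -0.0027  0.1494] yaw 48.83 tiltxy [0.0003 0.0001] F [ 0.8 -1.4 -0.4] M [-0.04 -0.04  0.02] w 1.002
shift [ 0.1221 -0.0018  0.0007] turn [ 0.38  0.01 -0.01]
[[ 6.58739613e-01  7.18108609e-01  2.24459680e-01  4.33118547e-01]
 [ 7.52370584e-01 -6.29054681e-01 -1.95521641e-01  4.83420168e-02]
 [ 7.91639267e-04  2.97674711e-01 -9.54667031e-01  3.14525835e-01]
 [ 0.00000000e+00  0.00000000e+00  0.00000000e+00  1.00000000e+00]] 66.76683466001413
(0.01, 0) [274.1 199.9]
(0.01, 0.03) [274.2 164.5]
(0.01, -0.03) [274.1 233. ]
(0.103, 0.04) [372.9 145.4]
(0.103, -0.04) [365.5 224.4]
(-0.085, 0) [171.6 190.6]
```

View pics/w1.png

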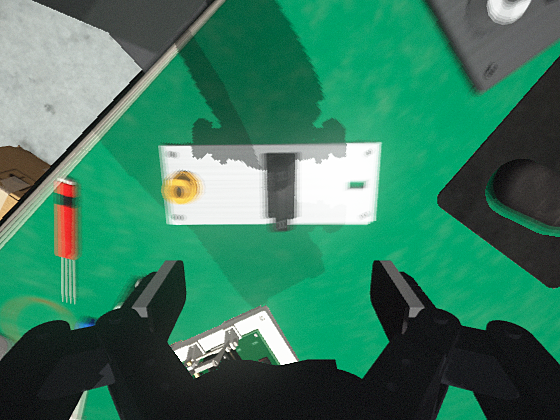

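Emit:
{"fn": "arm_command", "kwargs": {"increments": "-1 0.02 -0.0018 0.0007 0.4 0 0; -1 0.04 -0.0018 0.0007 0.4 0 0; -1 0.05 -0.0018 0.0007 0.4 0 0; -1 0.05 -0.0018 0.0007 0.4 0 0; -1 0.05 -0.0018 0.0007 0.4 0 0"}}

```text
t: 2.15
eef_pos: [0.491, -0.0008, 0.0981]
orientation: [2.331, 1.568, 1.615]
ft_force: [0.6, 0.9, 0.4]
grip_width: 0.999
```

```bash
python3 -c "
from h import *
plan([.489,-.0045,.0273],48.45)
s=snap('wrist','w2.png')
a=np.radians(48.45);m=np.array([.4825,-.0119]);u=np.array([np.cos(a),np.sin(a)]);n=np.array([-u[1],u[0]])
for q,z in [((.01,0),.058),((.01,.03),.058),((.01,-.03),.058),((.103,.04),.01),((.103,-.04),.01),((-.085,0),.03)]: print(q,proj(s,[*(m+q[0]*u+q[1]*n),z]))
"
```

```text
t 2.15 pos [ 0.491  -0.0008  0.0981] yaw 49.02 tiltxy [-0.0001  0.0025] F [0.6 0.9 0.4] M [ 0.02 -0.02  0.02] w 0.999
shift [ 0.0708 -0.0042  0.0011] turn [ 0.57 -0.1  -0.11]
(0.01, 0) [269.9 221.6]
(0.01, 0.03) [270.  178.9]
(0.01, -0.03) [269.8 261. ]
(0.103, 0.04) [388.2 154.1]
(0.103, -0.04) [377.9 246.3]
(-0.085, 0) [147.1 207.8]
```

View pics/w2.png

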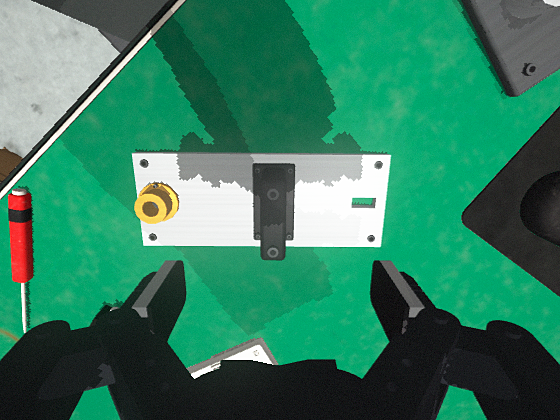

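Emit:
{"fn": "arm_command", "kwargs": {"increments": "-1 0.02 -0.0025 0.001 0.6 -0.1 -0.1; -1 0.04 -0.0025 0.001 0.6 -0.1 -0.1; -1 0.06 -0.0025 0.001 0.6 -0.1 -0.1; -1 0.0708 -0.0025 0.001 0.6 -0.1 -0.1; -1 0.0708 -0.0025 0.001 0.6 -0.1 -0.1"}}

```text
t: 2.7
eef_pos: [0.49, -0.0034, 0.0271]
orientation: [-2.666, 1.57, 2.891]
ft_force: [-0.5, 0.2, -0.8]
grip_width: 1.001
```

```bash
python3 -c "
from h import *
plan([.4895,-.003,.0273],48.45)"
```

```text
t 2.7 pos [ 0.49   -0.0034  0.0271] yaw 48.4 tiltxy [-0.0003  0.0001] F [-0.5  0.2 -0.8] M [ 0.   -0.05  0.01] w 1.001
shift [-0.0002 -0.0001 -0.0006] turn [-0.05 -0.02  0.01]
```

Emit:
{"fn": "arm_command", "kwargs": {"increments": "0 0 0 0 0 0 0; 0.5 0 0 0 0 0 0; 1 0 0 0 0 0 0; 1 0 0 0 0 0 0; 1 0 0 0 0 0 0"}}

```text
t: 3.2
eef_pos: [0.4902, -0.0034, 0.0278]
orientation: [0.351, 1.57, -0.375]
ft_force: [-2.9, -0.5, 4.9]
grip_width: 0.184
```

Emit:
{"fn": "arm_command", "kwargs": {"increments": "1 0 0 0 0 0 0; 1 0 0 0 0 0 0; 1 0 0 0 0 0 0; 1 0 0 0 0 0 0; 1 0 0 0 0 0 0"}}

```text
t: 3.7
eef_pos: [0.4901, -0.0034, 0.0278]
orientation: [0.337, 1.571, -0.389]
ft_force: [-1.8, -0.3, 0.9]
grip_width: 0.186
```

```bash
python3 -c "
from h import *
plan([.49,-.0034,.17],48.4)"
```

```text
t 3.7 pos [ 0.4901 -0.0034  0.0278] yaw 48.4 tiltxy [ 0.0002 -0.0001] F [-1.8 -0.3  0.9] M [0.11 0.29 0.06] w 0.186
shift [-1.422e-01 -1.000e-04 -1.000e-04] turn [ 0.    0.01 -0.  ]
```

Emit:
{"fn": "arm_command", "kwargs": {"increments": "1 -0.003 0 0 0 0 0; 1 -0.015 0 0 0 0 0; 1 -0.03 0 0 0 0 0; 1 -0.06 0 0 0 0 0; 1 -0.09 0 0 0 0 0"}}

```text
t: 4.2
eef_pos: [0.4895, -0.0033, 0.1183]
orientation: [-2.616, 1.569, 2.942]
ft_force: [0.4, -0.1, -4.3]
grip_width: 0.18
```

Emit:
{"fn": "arm_command", "kwargs": {"increments": "1 -0.03 0 0 0 0 0; 1 -0.06 0 0 0 0 0; 1 -0.075 0 0 0 0 0; 1 -0.075 0 0 0 0 0; 1 -0.075 0 0 0 0 0"}}

```text
t: 4.7
eef_pos: [0.4893, -0.0033, 0.1925]
orientation: [-2.617, 1.568, 2.94]
ft_force: [-0.7, 0.4, -5.0]
grip_width: 0.185
```

```bash
python3 -c "
from h import *
plan([.49,-.0034,.19],48.4)
s=snap('wrist','w3.png'); print(s['world_from_camera'].tolist())"
```

```text
t 4.7 pos [ 0.4893 -0.0033  0.1925] yaw 48.4 tiltxy [-0.0023  0.0005] F [-0.7  0.4 -5. ] M [ 0.01 -0.01  0.03] w 0.185
shift [0.0025 0.0003 0.0006] turn [-0.   -0.12  0.07]
[[0.664377387316975, 0.7141045601175953, 0.2205841436756629, 0.43372013842068036], [0.7473970558805251, -0.6345564112137888, -0.19681413020563254, 0.04816040985896251], [-0.0005727852939249431, 0.2956227971701984, -0.9553045764102015, 0.3578203747589915], [0.0, 0.0, 0.0, 1.0]]
```

View pics/w3.png

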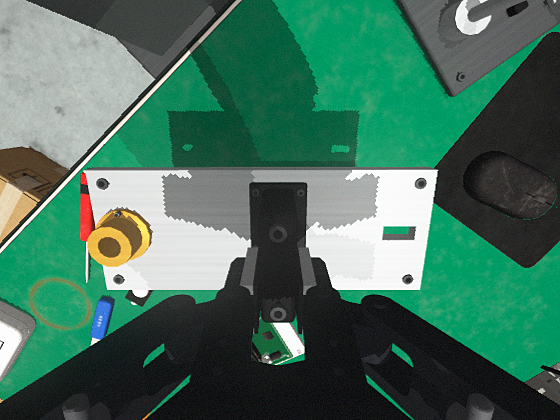

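```bash
python3 -c "
from h import *
s=load('w3'); c=np.array([.4893,-.0033]); a=np.radians(48.4);u=np.array([np.cos(a),np.sin(a)]);n=np.array([-u[1],u[0]]); z=.1647
for nm,p,h in [('bush',(113,243),.03),('slot',(399,233),.01),('c1',(437,169),.01),('c2',(421,289),.01),('c3',(85,170),.01),('c4',(107,289),.01)]:
  d=ray(s,*p,z+h)[:2]-c; print(nm,(d@u).round(4),(d@n).round(4))
F=np.array([.4956,.308]);b=85.33
for h in (85.33,84.0):
  e=np.radians(b); P=F-.085*np.array([np.cos(e),np.sin(e)]); v=np.radians(h); print('tcp over pillar heading',h, P+.095*np.array([np.cos(v),np.sin(v)]), P)
"
```

```text
bush -0.0903 0.0022
slot 0.0765 -0.0002
c1 0.0941 0.04
c2 0.0954 -0.0398
c3 -0.1109 0.0395
c4 -0.1107 -0.0397
tcp over pillar heading 85.33 [0.49641417 0.3179668 ] [0.48867958 0.22328219]
tcp over pillar heading 84.0 [0.49860979 0.31776177] [0.48867958 0.22328219]
```

Emit:
{"fn": "arm_command", "kwargs": {"increments": "1 0 0.012 -0.010 -1.8 -0.1 0.1; 1 0 0.032 -0.027 -4.7 -0.1 0.1; 1 0 0.059 -0.050 -8.6 -0.1 0.1; 1 0 0.088 -0.0745 -12.9 -0.1 0.1; 1 0 0.118 -0.0994 -17.2 -0.1 0.1"}}

```text
t: 5.25
eef_pos: [0.4923, 0.1522, 0.1906]
orientation: [-2.953, 1.567, 2.907]
ft_force: [0.8, -0.8, -3.7]
grip_width: 0.186
```

```bash
python3 -c "
from h import *
plan([.4983,.3178,.19],84.2)"
```

```text
t 5.25 pos [0.4923 0.1522 0.1906] yaw 65.73 tiltxy [-0.0034  0.0008] F [ 0.8 -0.8 -3.7] M [ 0.02 -0.11 -0.01] w 0.186
shift [ 0.0007  0.1535 -0.0626] turn [-1.847e+01 -2.000e-01  1.000e-02]
```

Emit:
{"fn": "arm_command", "kwargs": {"increments": "1 0 0.040 -0.016 -4.8 -0.2 0; 1 0 0.080 -0.033 -9.6 -0.2 0; 1 0 0.115 -0.047 -13.8 -0.2 0; 1 0 0.140 -0.057 -16.8 -0.2 0; 1 0 0.1535 -0.0626 -18.5 -0.2 0"}}

```text
t: 5.75
eef_pos: [0.4975, 0.3198, 0.1886]
orientation: [-2.7, 1.568, -2.796]
ft_force: [-0.2, -1.0, -4.7]
grip_width: 0.189
```

Emit:
{"fn": "arm_command", "kwargs": {"increments": "1 0 0 0 0 0 0; 1 0 0 0 0 0 0; 1 0 0 0 0 0 0; 1 0 0 0 0 0 0; 1 0 0 0 0 0 0"}}

```text
t: 6.25
eef_pos: [0.4977, 0.319, 0.1889]
orientation: [-2.687, 1.568, -2.785]
ft_force: [-0.7, -0.1, -4.0]
grip_width: 0.187
```

```bash
python3 -c "
from h import *
plan([.4983,.3178,.175],84.2)
a=snap('top','t2.png');b=snap('scene','s2.png');w=snap('wrist','w4.png')
for p in ([.4887,.2233,.13],[.4887,.2233,.19]): print(proj(a,p),proj(b,p),proj(w,p))
B=lambda s:cv2.cvtColor(s['img'],cv2.COLOR_RGB2BGR)
c1=cv2.resize(B(a)[165:235,120:240],(600,350),interpolation=cv2.INTER_CUBIC)
c2=cv2.resize(B(b)[190:325,165:285],None,fx=4,fy=4,interpolation=cv2.INTER_CUBIC)
cv2.imwrite('pics/c2.png',cv2.copyMakeBorder(c1,0,0,0,0,0)); cv2.imwrite('pics/c3.png',c2)
"
```

```text
t 6.25 pos [0.4977 0.319  0.1889] yaw 84.37 tiltxy [-0.0025 -0.0009] F [-0.7 -0.1 -4. ] M [ 0.04 -0.   -0.03] w 0.187
shift [ 0.0139 -0.0011  0.0008] turn [ 0.17 -0.14  0.07]
[199.3 193.3] [230.4 239.5] [146.5 211. ]
[195.2 190. ] [228.2 225.7] [104.4 245. ]
```

View pics/c2.png

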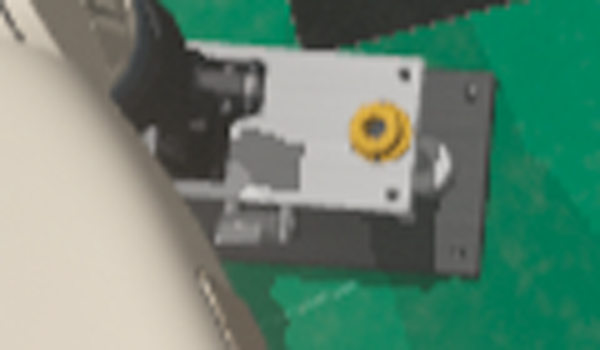

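View pics/c3.png

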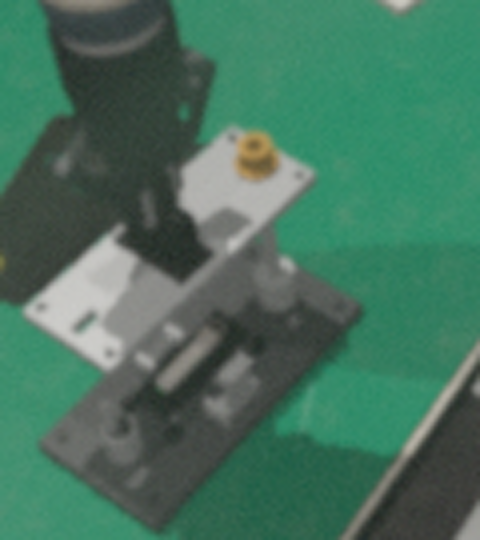

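Emit:
{"fn": "arm_command", "kwargs": {"increments": "1 0.006 -0.0011 0.001 0.3 -0.1 0.1; 1 0.014 -0.0011 0.001 0.3 -0.1 0.1; 1 0.022 -0.0011 0.001 0.3 -0.1 0.1; 1 0.0265 -0.0011 0.001 0.3 -0.1 0.1; 1 0.0265 -0.0011 0.001 0.3 -0.1 0.1"}}

```text
t: 6.9
eef_pos: [0.4979, 0.318, 0.1612]
orientation: [-2.995, 1.569, -3.098]
ft_force: [0.2, -0.1, -4.7]
grip_width: 0.187
```

```bash
python3 -c "
from h import *
plan([.4986,.3178,.158],84.0)"
```

```text
t 6.9 pos [0.4979 0.318  0.1612] yaw 84.11 tiltxy [-0.0023 -0.0001] F [ 0.2 -0.1 -4.7] M [-0.    0.01 -0.07] w 0.187
shift [ 0.0032 -0.0001  0.0007] turn [ 0.11 -0.13  0.02]
```

Emit:
{"fn": "arm_command", "kwargs": {"increments": "1 0.001 0 0.0007 0.1 -0.26 0.04; 1 0.002 0 0.0007 0.1 -0.26 0.04; 1 0.003 0 0.0007 0.1 -0.26 0.04; 1 0.004 0 0.0007 0.1 -0.26 0.04; 1 0.005 0 0.0007 0.1 -0.26 0.04"}}

```text
t: 7.4
eef_pos: [0.4987, 0.318, 0.1563]
orientation: [0.205, 1.568, 0.101]
ft_force: [-1.1, 1.0, -3.2]
grip_width: 0.185
```

```bash
python3 -c "
from h import *
plan([.4986,.3178,.158],84.0)"
```

```text
t 7.4 pos [0.4987 0.318  0.1563] yaw 84.01 tiltxy [0.0025 0.0003] F [-1.1  1.  -3.2] M [0.03 0.04 0.04] w 0.185
shift [-0.0017 -0.0002 -0.0001] turn [ 0.01  0.14 -0.03]
```

Emit:
{"fn": "arm_command", "kwargs": {"increments": "1 0.001 0 0 0 0.14 0; 1 0.002 0 0 0 0.14 0; 1 0.003 0 0 0 0.14 0; 1 0.004 0 0 0 0.14 0; 1 0.004 0 0 0 0.14 0"}}

```text
t: 7.9
eef_pos: [0.4987, 0.3179, 0.1521]
orientation: [1.902, 1.57, 1.798]
ft_force: [-0.3, 0.1, -4.3]
grip_width: 0.184
```

```bash
python3 -c "
from h import *
plan([.4986,.3178,.158],84.0)"
```

```text
t 7.9 pos [0.4987 0.3179 0.1521] yaw 84.01 tiltxy [-0.0001  0.0004] F [-0.3  0.1 -4.3] M [-0.01  0.04 -0.02] w 0.184
shift [-0.0059 -0.0001 -0.    ] turn [ 0.01 -0.01 -0.02]
```

Emit:
{"fn": "arm_command", "kwargs": {"increments": "1 0.003 0 0 0 0 0; 1 0.007 0 0 0 0 0; 1 0.011 0 0 0 0 0; 1 0.015 0 0 0 0 0; 1 0.018 0 0 0 0 0"}}

```text
t: 8.4
eef_pos: [0.4986, 0.3179, 0.1336]
orientation: [2.565, 1.57, 2.461]
ft_force: [-0.1, 0.3, -3.7]
grip_width: 0.181
```

```bash
python3 -c "
from h import *
plan([.4986,.3178,.158],84.0)"
```

```text
t 8.4 pos [0.4986 0.3179 0.1336] yaw 84.02 tiltxy [-0.0004  0.0003] F [-0.1  0.3 -3.7] M [ 0.07 -0.04 -0.02] w 0.181
shift [-0.0244 -0.0001  0.    ] turn [ 0.02 -0.03 -0.02]
```

Emit:
{"fn": "arm_command", "kwargs": {"increments": "1 0.005 0 0 0 0 0; 1 0.010 0 0 0 0 0; 1 0.015 0 0 0 0 0; 1 0.020 0 0 0 0 0; 1 0.0225 0 0 0 0 0"}}

```text
t: 8.9
eef_pos: [0.4985, 0.318, 0.1105]
orientation: [2.821, 1.57, 2.717]
ft_force: [0.4, -0.1, -3.3]
grip_width: 0.185
```

```bash
python3 -c "
from h import *
plan([.4986,.3178,.105],84.0)
s=snap('wrist','w5.png')
cv2.imwrite('pics/c5.png',cv2.resize(cv2.cvtColor(s['img'],4)[140:320,340:460],None,fx=3.3,fy=3.3,interpolation=cv2.INTER_CUBIC))
"
```

```text
t 8.9 pos [0.4985 0.318  0.1105] yaw 84.02 tiltxy [-0.0007  0.0003] F [ 0.4 -0.1 -3.3] M [ 0.16 -0.08 -0.01] w 0.185
shift [ 0.0055 -0.0002  0.0001] turn [ 0.02 -0.04 -0.01]
```

View pics/c5.png

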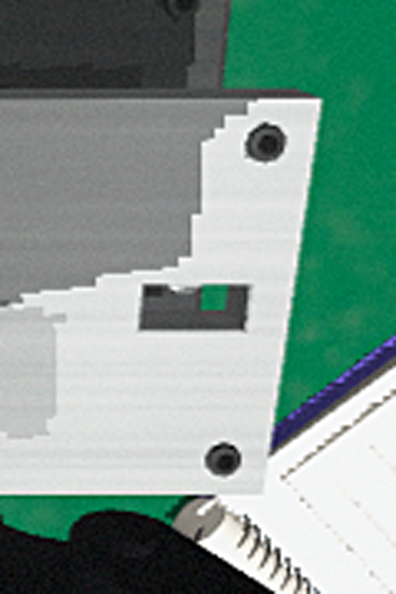

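```bash
python3 -c "
from h import *
s=load('w5'); a=np.radians(84.02);u=np.array([np.cos(a),np.sin(a)]);n=np.array([-u[1],u[0]]); c=np.array([.4985,.318])
g=lambda x,y,z:[(((ray(s,340+x/3.3-.35,140+y/3.3-.35,z)[:2]-c)@v)*1e3).round(2) for v in (u,n)]
for q in ((140,283),(248,283),(248,330),(140,330)): print('slot top',g(*q,.0927))
print('dowel edge',g(183,291.5,.077),'pred slot (75,0)')
"
```

```text
slot top [np.float64(65.25), np.float64(3.92)]
slot top [np.float64(85.46), np.float64(3.92)]
slot top [np.float64(86.66), np.float64(-5.6)]
slot top [np.float64(66.24), np.float64(-5.53)]
dowel edge [np.float64(79.65), np.float64(-4.02)] pred slot (75,0)
```

Emit:
{"fn": "arm_command", "kwargs": {"increments": "1 0 0 -0.0004 -0.23 0 0; 1 0.002 0 -0.0004 -0.23 -0.04 0; 1 0.004 0 -0.0004 -0.23 -0.04 0; 1 0.0055 0 -0.0004 -0.23 -0.04 0; 1 0.0065 0 -0.0004 -0.23 -0.04 0"}}

```text
t: 9.45
eef_pos: [0.498, 0.318, 0.1037]
orientation: [2.533, 1.57, 2.433]
ft_force: [0.3, -0.1, -3.3]
grip_width: 0.187
```

```bash
python3 -c "
from h import *
plan([.4981,.318,.104],84.25)"
```

```text
t 9.45 pos [0.498  0.318  0.1037] yaw 84.25 tiltxy [-0.0003  0.0002] F [ 0.3 -0.1 -3.3] M [ 0.13 -0.13  0.01] w 0.187
shift [-0.0003 -0.      0.0001] turn [-0.   -0.02 -0.01]
```

Emit:
{"fn": "arm_command", "kwargs": {"increments": "1 0.0005 0 0 0 0 0; 1 0.001 0 0 0 0 0; 1 0.0015 0 0 0 0 0; 1 0.002 0 0 0 0 0; 1 0.0025 0 0 0 0 0"}}

```text
t: 9.95
eef_pos: [0.498, 0.318, 0.1012]
orientation: [2.355, 1.571, 2.254]
ft_force: [0.2, 0.2, -4.0]
grip_width: 0.183
```

```bash
python3 -c "
from h import *
plan([.4981,.318,.104],84.25)"
```

```text
t 9.95 pos [0.498  0.318  0.1012] yaw 84.25 tiltxy [-0.0002  0.0002] F [ 0.2  0.2 -4. ] M [ 0.09 -0.12  0.01] w 0.183
shift [-0.0028 -0.      0.0001] turn [-0.   -0.01 -0.01]
```

Emit:
{"fn": "arm_command", "kwargs": {"increments": "1 0.0015 0 0 0 0 0; 1 0.003 0 0 0 0 0; 1 0.0045 0 0 0 0 0; 1 0.006 0 0 0 0 0; 1 0.007 0 0 0 0 0"}}

```text
t: 10.45
eef_pos: [0.498, 0.318, 0.0941]
orientation: [2.387, 1.57, 2.287]
ft_force: [0.5, 0.3, -2.0]
grip_width: 0.188
```

```bash
python3 -c "
from h import *
plan([.4981,.318,.104],84.25)"
```

```text
t 10.45 pos [0.498  0.318  0.0941] yaw 84.25 tiltxy [-0.0002  0.0003] F [ 0.5  0.3 -2. ] M [ 0.1  -0.01 -0.05] w 0.188
shift [-0.0099 -0.      0.0001] turn [-0.   -0.01 -0.01]
```

Emit:
{"fn": "arm_command", "kwargs": {"increments": "1 0.001 0 0 0 0 0; 1 0.002 0 0 0 0 0; 1 0.003 0 0 0 0 0; 1 0.004 0 0 0 0 0; 1 0.005 0 0 0 0 0"}}

```text
t: 10.95
eef_pos: [0.4982, 0.318, 0.0893]
orientation: [1.108, 1.57, 1.007]
ft_force: [-0.6, 0.1, -0.0]
grip_width: 0.185
```

Emit:
{"fn": "arm_command", "kwargs": {"increments": "1 0.001 0 0 0 0 0; 1 0.002 0 0 0 0 0; 1 0.003 0 0 0 0 0; 1 0.004 0 0 0 0 0; 1 0.005 0 0 0 0 0"}}

```text
t: 11.45
eef_pos: [0.4982, 0.3183, 0.0846]
orientation: [1.067, 1.57, 0.966]
ft_force: [-1.9, 1.1, 6.5]
grip_width: 0.191
```

```bash
python3 -c "
from h import *
plan([.4981,.318,.0728],84.25)"
```

```text
t 11.45 pos [0.4982 0.3183 0.0846] yaw 84.25 tiltxy [0.0007 0.0009] F [-1.9  1.1  6.5] M [ 0.18  0.28 -0.09] w 0.191
shift [ 0.0118 -0.0003 -0.0001] turn [ 0.    0.03 -0.06]
```

Emit:
{"fn": "arm_command", "kwargs": {"increments": "1 0.001 -0.0002 0 0 0.03 -0.05; 1 0.0015 -0.0002 0 0 0.03 -0.05; 1 0.002 -0.0002 0 0 0.03 -0.05; 1 0.0025 -0.0002 0 0 0.03 -0.05; 1 0.003 -0.0002 0 0 0.03 -0.05"}}

```text
t: 11.95
eef_pos: [0.4981, 0.318, 0.0813]
orientation: [-2.76, 1.57, -2.861]
ft_force: [0.1, 0.3, -1.2]
grip_width: 0.189
```

```bash
python3 -c "
from h import *
plan([.4981,.318,.0728],84.25)"
```

```text
t 11.95 pos [0.4981 0.318  0.0813] yaw 84.25 tiltxy [-0.0004 -0.0001] F [ 0.1  0.3 -1.2] M [ 0.08 -0.06  0.03] w 0.189
shift [ 0.0085 -0.     -0.    ] turn [ 0.   -0.02  0.01]
```

Emit:
{"fn": "arm_command", "kwargs": {"increments": "1 0.001 0 0 0 0 0; 1 0.002 0 0 0 0 0; 1 0.003 0 0 0 0 0; 1 0.004 0 0 0 0 0; 1 0.0045 0 0 0 0 0"}}

```text
t: 12.45
eef_pos: [0.4981, 0.3181, 0.0768]
orientation: [3.102, 1.571, 3.001]
ft_force: [0.2, 0.3, 0.7]
grip_width: 0.187
```

Emit:
{"fn": "arm_command", "kwargs": {"increments": "1 0.0005 0 0 0 0 0; 1 0.001 0 0 0 0 0; 1 0.0015 0 0 0 0 0; 1 0.002 0 0 0 0 0; 1 0.0025 0 0 0 0 0"}}

```text
t: 12.95
eef_pos: [0.4983, 0.3181, 0.0745]
orientation: [0.87, 1.571, 0.769]
ft_force: [-0.9, 0.0, 4.6]
grip_width: 0.185
```

```bash
python3 -c "
from h import *
plan([.4981,.318,.0728],84.25)"
```

```text
t 12.95 pos [0.4983 0.3181 0.0745] yaw 84.25 tiltxy [0.0002 0.0002] F [-0.9  0.   4.6] M [0.02 0.13 0.08] w 0.185
shift [ 0.0017 -0.0001 -0.0002] turn [ 0.    0.01 -0.01]
```

Emit:
{"fn": "arm_command", "kwargs": {"increments": "1 0.0005 0 0 0 0 0; 1 0.0009 0 0 0 0 0; 1 0.0013 0 0 0 0 0; 1 0.0017 0 0 0 0 0; 1 0.002 0 0 0 0 0"}}

```text
t: 13.45
eef_pos: [0.4984, 0.3181, 0.0728]
orientation: [0.705, 1.57, 0.605]
ft_force: [-1.8, -0.9, 8.3]
grip_width: 0.184
```

```bash
python3 -c "
from h import *
plan([.4981,.318,.0728],84.25)"
```

```text
t 13.45 pos [0.4984 0.3181 0.0728] yaw 84.25 tiltxy [0.0005 0.0004] F [-1.8 -0.9  8.3] M [-0.15  0.42  0.07] w 0.184
shift [ 0.     -0.0002 -0.0002] turn [-0.    0.03 -0.02]
```

Emit:
{"fn": "arm_command", "kwargs": {"increments": "1 0.0003 0 0 0 0 0; 1 0.0006 0 0 0 0 0; 1 0.0009 0 0 0 0 0; 1 0.0009 0 0 0 0 0; 1 0.0009 0 0 0 0 0"}}

```text
t: 13.95
eef_pos: [0.4985, 0.3181, 0.0728]
orientation: [0.492, 1.569, 0.392]
ft_force: [-2.5, -1.1, 9.9]
grip_width: 0.186
```

```bash
python3 -c "
from h import *
plan([.4981,.318,.0728],84.25)
s=snap('scene','s3.png');w=snap('wrist','w6.png')
print(proj(s,[.4956,.308,.06]))
cv2.imwrite('pics/c6.png',cv2.resize(cv2.cvtColor(s['img'],4)[215:325,165:275],None,fx=5,fy=5,interpolation=cv2.INTER_CUBIC))"
```

```text
t 13.95 pos [0.4985 0.3181 0.0728] yaw 84.25 tiltxy [0.0015 0.0006] F [-2.5 -1.1  9.9] M [-0.29  0.63  0.02] w 0.186
shift [ 0.     -0.0002 -0.0004] turn [ 0.    0.08 -0.04]
[214.1 273.1]
```

View pics/c6.png

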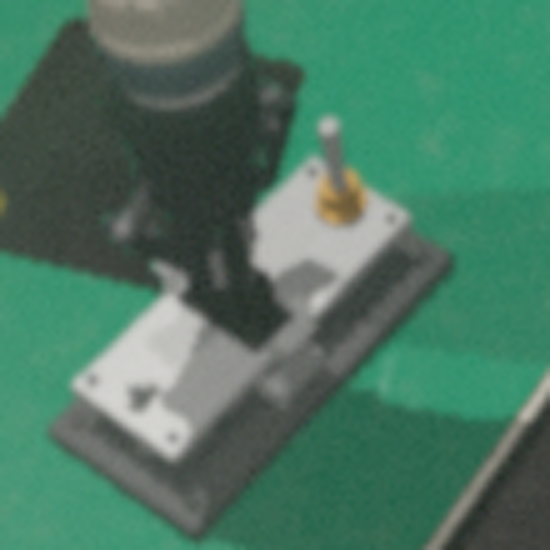

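Emit:
{"fn": "arm_command", "kwargs": {"increments": "1 -0.0005 0 0 0 0.08 -0.04; 1 -0.001 0 0 0 0.08 -0.04; 1 -0.0015 0 0 0 0.08 -0.04; 1 -0.002 0 0 0 0.08 -0.04; 1 -0.002 0 0 0 0.08 -0.04"}}

```text
t: 14.55
eef_pos: [0.4982, 0.3181, 0.0744]
orientation: [-2.827, 1.57, -2.928]
ft_force: [-1.2, -0.1, -0.0]
grip_width: 0.185
```

```bash
python3 -c "
from h import *
plan([.4981,.318,.0728],84.25)"
```

```text
t 14.55 pos [0.4982 0.3181 0.0744] yaw 84.26 tiltxy [-0.0009 -0.0002] F [-1.2 -0.1 -0. ] M [ 0.05  0.23 -0.01] w 0.185
shift [ 0.0016 -0.0001 -0.0001] turn [ 0.01 -0.05  0.02]
```

Emit:
{"fn": "arm_command", "kwargs": {"increments": "1 -0.0004 0 0 0 0 0; 1 -0.0008 0 0 0 0 0; 1 -0.0008 0 0 0 0 0; 1 -0.0008 0 0 0 0 0; 1 -0.0008 0 0 0 0 0"}}

```text
t: 15.05
eef_pos: [0.4981, 0.318, 0.0745]
orientation: [-2.734, 1.569, -2.834]
ft_force: [3.3, 1.7, -13.0]
grip_width: 0.186
```

```bash
python3 -c "
from h import *
plan([.4981,.318,.0728],84.25)"
```

```text
t 15.05 pos [0.4981 0.318  0.0745] yaw 84.25 tiltxy [-0.0016 -0.0005] F [  3.3   1.7 -13. ] M [ 0.47 -0.6  -0.03] w 0.186
shift [ 0.0017 -0.      0.    ] turn [ 0.   -0.09  0.04]
```

Emit:
{"fn": "arm_command", "kwargs": {"increments": "1 0.0006 0 0 0 -0.09 0.04; 1 0.0012 0 0 0 -0.09 0.04; 1 0.0018 0 0 0 -0.09 0.04; 1 0.0022 0 0 0 -0.09 0.04; 1 0.0022 0 0 0 -0.09 0.04"}}

```text
t: 15.55
eef_pos: [0.4983, 0.3181, 0.0728]
orientation: [0.569, 1.57, 0.469]
ft_force: [-0.1, 0.5, 3.6]
grip_width: 0.183
```

Emit:
{"fn": "arm_command", "kwargs": {"increments": "0.5 -0.0003 0 0 0 0 0; 0.2 -0.0003 0 0 0 0 0; 0 -0.0003 0 0 0 0 0; -0.2 -0.0003 0 0 0 0 0; -0.2 -0.0003 0 0 0 0 0"}}

```text
t: 16.05
eef_pos: [0.4983, 0.3181, 0.073]
orientation: [0.54, 1.57, 0.44]
ft_force: [-0.3, 0.5, 0.1]
grip_width: 0.597
```

```bash
python3 -c "
from h import *
plan([.4981,.318,.2],84.25)"
```

```text
t 16.05 pos [0.4983 0.3181 0.073 ] yaw 84.25 tiltxy [0.0007 0.0003] F [-0.3  0.5  0.1] M [ 0.02 -0.04 -0.02] w 0.597
shift [-1.27e-01 -1.00e-04 -1.00e-04] turn [ 0.    0.04 -0.02]
```

Emit:
{"fn": "arm_command", "kwargs": {"increments": "-0.2 -0.01 0 0 0 0 0; -0.2 -0.03 0 0 0 0 0; -0.2 -0.06 0 0 0 0 0; -0.2 -0.1 0 0 0 0 0; -0.2 -0.14 0 0 0 0 0"}}

```text
t: 16.55
eef_pos: [0.4978, 0.3179, 0.2151]
orientation: [0.614, 1.57, 0.514]
ft_force: [1.1, 0.4, -0.8]
grip_width: 0.599
```

Emit:
{"fn": "arm_command", "kwargs": {"increments": "-0.2 -0.03 0 0 0 0 0; -0.2 -0.04 0 0 0 0 0; -0.2 -0.04 0 0 0 0 0; -0.2 -0.04 0 0 0 0 0; -0.2 -0.04 0 0 0 0 0"}}

```text
t: 17.05
eef_pos: [0.4973, 0.3176, 0.2535]
orientation: [-2.616, 1.569, -2.716]
ft_force: [0.1, 0.1, -0.5]
grip_width: 0.598
```

```bash
python3 -c "
from h import *
plan([.4981,.318,.2],84.25)
s=snap('scene','s4.png');w=snap('wrist','w7.png');t=snap('top','t4.png')
i=cv2.cvtColor(w['img'],4)[:,:]
b=cv2.resize(cv2.cvtColor(s['img'],4)[225:325,170:270],(420,420),interpolation=cv2.INTER_CUBIC)
v=np.hstack([i[20:420,60:440],b[:400,:]]);cv2.imwrite('pics/c7.png',v);print(v.shape)"
```

```text
t 17.05 pos [0.4973 0.3176 0.2535] yaw 84.25 tiltxy [-0.0018 -0.0008] F [ 0.1  0.1 -0.5] M [-0.04 -0.01 -0.05] w 0.598
shift [0.0535 0.0005 0.0009] turn [ 0.   -0.1   0.06]
(400, 800, 3)
```

View pics/c7.png

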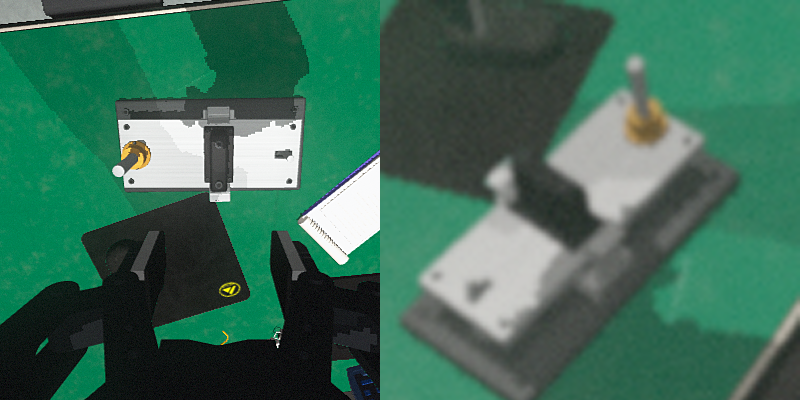

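```bash
python3 -c "
from h import *
w=load('w7');i=cv2.cvtColor(w['img'],4)
cv2.imwrite('pics/c8.png',cv2.resize(i[110:230,225:345],None,fx=5,fy=5,interpolation=cv2.INTER_CUBIC))"
```

```text
(no output)
```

View pics/c8.png

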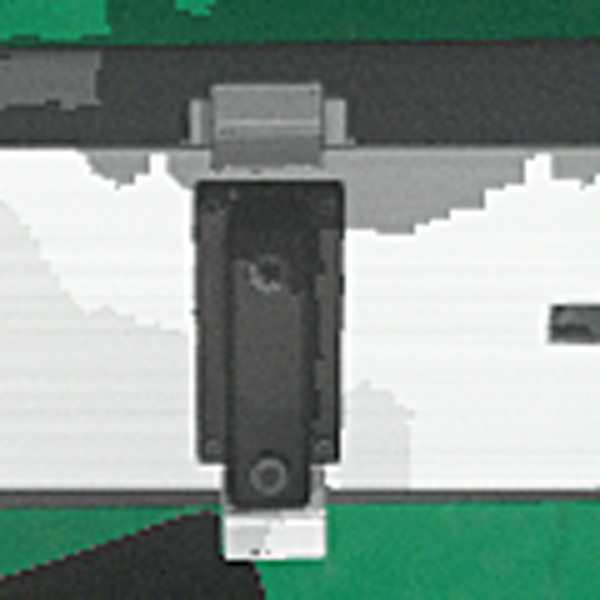

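```bash
python3 -c "
from h import *
print(env.hand_in())"
```

```text
the job is handed in; nothing more can be done
None
```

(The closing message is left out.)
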